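# Aim the curing lamp and start it

### The job

Cure the freshly glued figurine: first tilt the white lamp head level, so that it shines straight down on the figurine. Then twist the orange start knob clockwise all the way to its stop and let go, so that it springs back by itself. Leave the lamp head level, and do not knock or shift the figurine or the other things on the desk.

Things in the scene. Friction and masses are not known exactly. Their poses are not given: they have to be found in the camera images.
- lamp_head (a joint): Tilt of the lamp head about its level hinge: 0 = level, shining straight down; positive = front (ball end) raised, e.g. 0.7 rad; can be moved from -0.4 to 1.0 and has no stop at level. The friction hinge stays where it is left; moving it takes about 2 to 5 N at the ball.
- lamp_ball (a point): Centre of the red ball handle, 24 mm diameter, on a 10 mm thick stem at the front of the lamp head, 200 mm from the hinge. It can be pinched from above along the hinge direction and turns freely enough in the grip to be led along its arc. Its frame turns with the head: y along the hinge, -x from the hinge out to the ball.
- lamp_hinge (a point): Point on the lamp's hinge axis, 180 mm above the table, on top of the post at the far side of the lamp foot. Frame fixed to the lamp: z up, y along the hinge axis; when level the ball lies at -200 mm along x, at the hinge's height. Positive tilt turns about +y.
- lamp: Fixed lamp, left or right of the middle: dark foot plate 200 x 160 x 12 mm (x, y, z), grey post at x = +87 mm, hinge at x = +85 mm, and the white head, 130 mm long, 120 mm wide, 28 mm thick, its middle 100 mm in front of the hinge, violet light underneath. Origin: centre of the underside of the foot, on the table; z up.
- knob (a joint): Angle of the start knob: 0 = rest, 1.2 = its stop, growing clockwise as seen by someone facing the panel (turning about -z of point knob_grip). A spring returns it to 0 when let go; torque about 0.025 N m at rest, 0.1 N m at the stop.
- knob_grip (a point): On the knob axis, 31 mm out from the panel: the place for the TCP. Knob: grey disc 52 mm across, up to 9 mm from the panel; on it an orange bar 44 mm long, 13 mm wide, 9 to 39 mm from the panel, white stripe on its pointer end. Frame turns with it: z out of the panel, x along the bar to the pointer, y across. Pointer at rest 0.6 rad left of straight up the panel, at the stop 0.6 rad right.
- control: Fixed blue control box, left or right of the middle. Its black panel, 150 mm along the slope, 140 mm wide, faces -x and lies 35 degrees from horizontal, so the knob axis leans 35 degrees from vertical towards -x. Origin: on the table under the panel centre, z up, x to the rear; the knob axis meets the panel 75 mm above it. 120 mm tall at the rear.
- figurine: Small green figurine with a red cape, 85 mm tall on a 40 mm round black base, loose, standing on the lamp's foot under the head. Origin: centre of its underside, z up.
- pot_blue: Loose paint pot, 34 mm diameter, 42 mm tall, blue label, on the table beside the lamp. Origin: centre of its underside.
- pot_yellow: Loose paint pot, 34 mm diameter, 42 mm tall, yellow label, on the table beside the control box. Origin: centre of its underside.
- glue: White glue bottle with red cap, 50 mm diameter, 160 mm tall, loose, at the far side. Origin: centre of its underside.
- brush_cup: Blue ceramic cup of 76 mm diameter with brushes, 235 mm tall in all, loose, on the right. Origin: centre of its underside.
- palette: Round white palette with paint blobs, 100 mm diameter, 9 mm thick, loose, on the left. Origin: centre of its underside.
- paint_brush: Flat brush, 190 mm long, lying loose on the left. Origin: middle of its underside, x along the handle.
- thinner: Amber bottle, 60 mm diameter, 130 mm tall, loose, on the right. Origin: centre of its underside.
Not all that is in view belongs to the job. There is more than one size of the control; the one meant has the size given above.

How it is judged:
On the way, in this order (a step that is already met when the one before it is completed fails the run):
1. the lamp head is level within 0.11 rad (about 6 degrees) (value of joint lamp_head between -0.11 and 0.11 rad), for 0.2 s.
2. with the lamp head level, the knob is turned to its stop (beyond 1.1 of 1.2 rad) (all of step 1 and value of joint knob above 1.1 rad), for 0.1 s.
3. the knob has sprung back to rest (below 0.1 rad) (value of joint knob below 0.1 rad), for 0.1 s.
At the end, for the whole second after the job is handed in: the lamp head is level within 0.11 rad (about 6 degrees), the knob is let go and back within 0.1 rad of rest after having been at its stop, and the figurine stands at rest on the lamp's foot (all of step 1 and value of joint knob below 0.1 rad and horizontal distance between figurine and lamp below 0.075 m and linear speed of figurine below 0.02 m/s); the robot touches nothing.
It fails at once if the figurine is shifted by more than 15 mm; another loose thing is shifted by more than 30 mm (distance of figurine from where it was at the start of the episode above 0.015 m or distance of any of pot_blue, pot_yellow, glue, brush_cup, palette, paint_brush, thinner from where it was at the start of the episode above 0.03 m).
It fails at once if the figurine, a pot, a bottle or the brush cup is tipped by more than 0.3 rad (angle between any of figurine, pot_blue, pot_yellow, glue, brush_cup, thinner's own z axis and vertical above 0.3 rad).
It also fails if it takes over 54 s, if anything falls off the work surface, if the arm or the gripper's body presses on something with over 40 N, if the wrist force passes 120 N, or if a joint passes its speed limit or range.

### The arm

A 6-joint arm with a two-finger parallel gripper is mounted at the origin on the work surface. World frame = base frame: x ahead of the robot, y to its left, z up, the work surface at z = 0. Lengths are in m, angles in rad, forces in N, time in s.
With the tool pointing down it reaches from about 0.375 to 0.975 m from the base axis. Payload 3.8 kg.
Tool frame: the origin (TCP) lies between the finger pads, 19 mm behind the fingertips; this is the grasp point; z points along the fingers, y is the line along which they close (so a half turn about z gives the same grasp; the last joint's range is limited). The gripper opens to 85 mm and grips with 20 to 120 N. Pads are 22 mm wide; open, the fingers measure 114 mm over their backs; the gripper's body (76 mm by 85 mm) begins 54 mm behind the grasp point. The pads swing forward as they close: fully open they stand 13 mm farther back than shut.
Start: joints at [1.239, 0.264, 1.604, -0, 1.274, -0.037], TCP at [0.196, 0.646, 0.25] pointing down, gripper open.
Joint ranges: [-2.63, 2.63], [-0.94, 2.18], [0.31, 2.57], [-1.31, 4.45], [0, 2.66], [-2.55, 2.55]. Speed limits (rad/s): [2.57, 2.57, 3.14, 3.14, 3.14, 3.14].

### API

Orientations are given as a rotation vector (axis times angle).
In Python, from workcell import read_state, vision, ticket gives the robot as it stands. The module is installed in compiled form; this text tells all that it offers.
- The arm moves only by the tool jog_arm, never from a script. Its arguments are lists of equal length, an entry for each row: "turn": the turn, a rotation vector about the tool's x, y, z in rad, a list of three; "delta_pos": the shift along the tool's x, y, z in m, a list of three; "gripper": the finger opening in m, from 0 to 0.0854. In form: {"turn": [[rx, ry, rz], ...], "delta_pos": [[dx, dy, dz], ...], "gripper": [gripper, ...]}. A call has 1 to 20 rows; each row shifts and turns the commanded pose from where the row before left it, along the tool's axes as they then stand; what a row does not reach is not made up. A row lasts 1/12 s, in which the tool goes at most 41.7 mm and 7.16 degrees, less where a joint would pass 70% of its speed; a pose out of reach is approached as far as the arm can. A call with a gripper value outside its range is refused whole. The fingers move at their own pace and stop on an object; "grip_force" is the grip in N (left out, the last holds). Time passes only in rows, so rows that do not move let the fingers close. It gives the time, the measured TCP pose, the force, the opening and the grip force at its end, in the units of the state.
- read_state(): the state, without advancing time (a new reading comes with each control period).
- vision.read_camera(name): name is "scene" or "top"; returns the picture (384x512x3 uint8, red, green, blue); there is no depth.
- vision.calibration(name): a dict with "vfov" (degrees; the focal length in pixels is half the picture's height over the tangent of half this angle, whatever the lens; pixels are square), "cx", "cy" (the principal point, pixels), "R" (3x3) and "t" (3): a world point X has camera coordinates R X + t. Camera axes: x right, y down, z forward; pixel columns grow to the right and rows downward; lengths in m; the calibration is good to about 2 mm. A picture is of the moment at which its call begins. calibration takes no time and is no camera call.
- ticket.finish_job(): hands the job in; it is judged then, once.
The state is a dict: "time": time; "q": joint angles; "joint_vel": joint speeds; "joint_torque": joint torques, N m; "tool_pos": TCP position; "tcp_rot": TCP orientation; "wrist_force": force on the tool from outside, world axes, zero at the start; "torque": the same for the moment, N m; "width": opening from 0.0 (shut) to 1.0 (fully open); "grip_force": force on a finger pad.
Only numpy, scipy, OpenCV 4.12 (cv2) and the standard library are available. Lean on these libraries where they do the work, as an engineer would, in place of code of your own. Each camera call takes 0.05 s, during which the arm holds its last target. There are 200 camera calls.

## Working session

There is one attempt and no reset: what is moved stays moved. The work goes in short steps, Python scripts to look and compute and a tool call to move; the robot and the scene stay as the last step left them, time stands still between calls to the robot, and variables do not carry over. Pictures are saved under pics/ and viewed, at most 10 in all, crops included, and the job is handed in when it is done.

Besides the shell and the picture viewer there is one more tool, called after ">>>" as name(argument=value, ...) on one line, values as JSON. jog_arm: Moves the arm, as the interface text tells. Its arguments: {"type":"object","properties":{"turn":{"type":"array","items":{"type":"array","items":{"type":"number"}}},"delta_pos":{"type":"array","items":{"type":"array","items":{"type":"number"}}},"gripper":{"type":"array","items":{"type":"number"}},"grip_force":{"type":"number"}},"required":["turn","delta_pos","gripper"]}

```bash
mkdir -p pics; python3 - <<'E'
from workcell import read_state, vision
import cv2
for n in("scene","top"):
    im=vision.read_camera(n); cv2.imwrite(f"pics/{n}.png",cv2.resize(im[:,:,::-1],(800,600),interpolation=cv2.INTER_CUBIC)); cv2.imwrite(f"raw_{n}.png",im[:,:,::-1])
    print(n,vision.calibration(n))
s=read_state();print(s["time"],s["tool_pos"],s["tcp_rot"],s["width"])
E
```

```text
scene {'vfov': 56.75808634908134, 'cx': 259.7323153843529, 'cy': 187.17582358180246, 'R': array([[ 0.84756892,  0.53056469,  0.01131561],
       [ 0.35470447, -0.55051727, -0.75572183],
       [-0.39472988,  0.64454003, -0.65479499]]), 't': array([-0.49254452, -0.07953091,  1.35566413])}
top {'vfov': 55.221756843602314, 'cx': 255.60968944757596, 'cy': 193.95203475914965, 'R': array([[-0.00187398, -0.99998314, -0.00549674],
       [-0.98067593,  0.00291307, -0.19561756],
       [ 0.19563027,  0.00502393, -0.98066485]]), 't': array([0.01674715, 0.60665634, 1.38839322])}
0.1 [0.19590784 0.64528443 0.24874649] [-0.46134136 -3.10713294  0.00323158] 0.9964042930894568
```

View pics/scene.png

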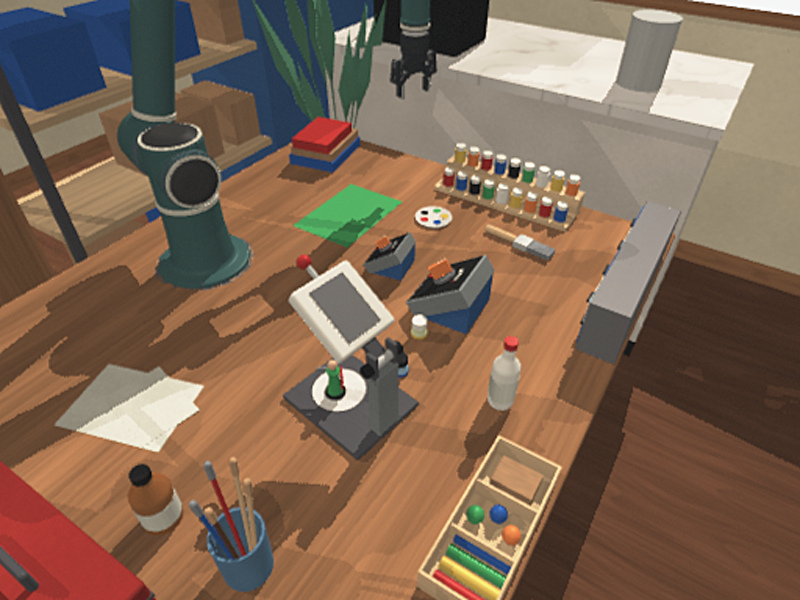

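View pics/top.png

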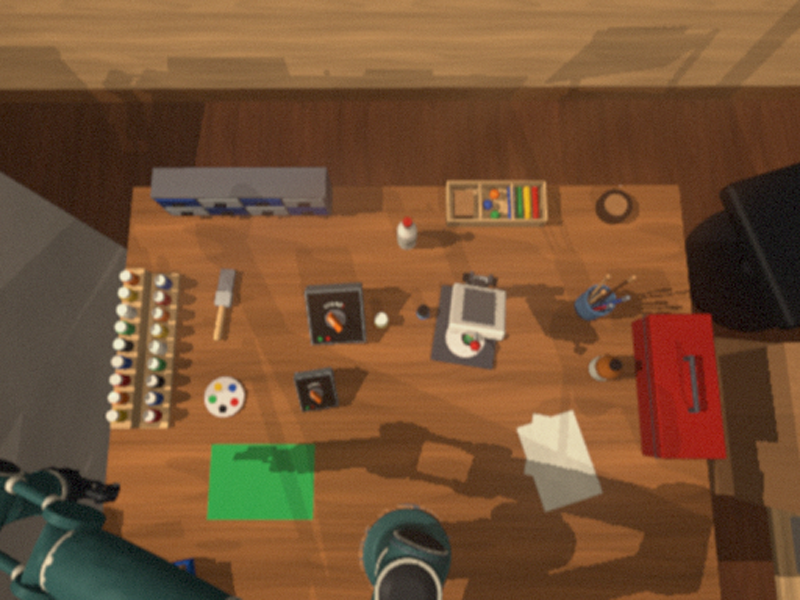

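The scene view shows the lamp at (350,370) with its red ball at (304,261). Two boxes could be the control: a large one at top (335,315) and a small one at top (316,391). I'll check their sizes in an enlarged crop composite.

```bash
cat > h.py <<'E'
import numpy as np
from workcell import vision
from scipy.optimize import least_squares
C={n:vision.calibration(n) for n in("scene","top")}
def ray(n,u,v):
    c=C[n];f=192/np.tan(np.radians(c["vfov"]/2))
    d=np.array([(u-c["cx"])/f,(v-c["cy"])/f,1]);return -c["R"].T@c["t"],c["R"].T@d
def plane(n,u,v,z):
    o,d=ray(n,u,v);return o+d*(z-o[2])/d[2]
def proj(n,X):
    c=C[n];f=192/np.tan(np.radians(c["vfov"]/2));p=c["R"]@np.asarray(X)+c["t"];return f*p[:2]/p[2]+[c["cx"],c["cy"]]
def tri(a,b):
    r=least_squares(lambda X:np.r_[proj("scene",X)-a,proj("top",X)-b],[.5,0,.1]);return r.x,np.abs(r.fun).max()
E
python3 - <<'E'
import cv2,numpy as np
s=cv2.imread("raw_scene.png");t=cv2.imread("raw_top.png")
def c(im,x,y):  # 100x75 -> 400x300 (x4)
    return cv2.resize(im[y:y+75,x:x+100],(400,300),interpolation=cv2.INTER_CUBIC)
cv2.imwrite("pics/crop.png",np.vstack([np.hstack([c(t,180,178),c(t,255,170)]),np.hstack([c(s,225,145),c(s,175,215)])]))
from h import *
E

```

```text
(no output)
```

View pics/crop.png

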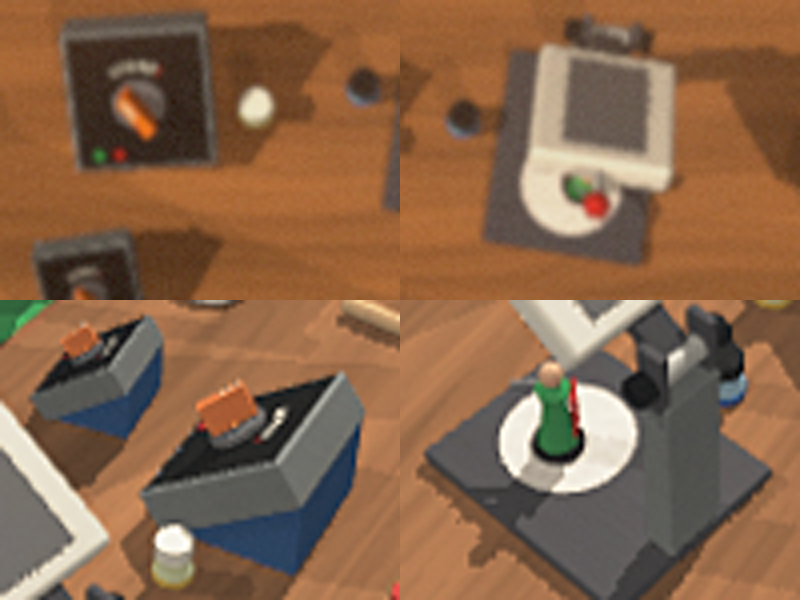

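The panels measure about 36 px wide for the large box and 26 px for the small one (top view). I'll fit both poses against the given sizes.

```bash
cat > fit.py <<'E'
from h import *
import cv2
T=lambda x,y,ox,oy:("top",np.array([x/4+ox,y/4+oy])); S=lambda x,y,ox,oy:("scene",np.array([x/4+ox,y/4+oy]))
def fit(obs,p0):
    def w(p,L): c,s=np.cos(p[2]),np.sin(p[2]);L=np.asarray(L)*p[3];return np.array([p[0]+c*L[0]-s*L[1],p[1]+s*L[0]+c*L[1],L[2]])
    f=lambda p:np.concatenate([proj(n,w(p,L))-uv for (n,uv),L in obs])
    r=least_squares(f,[*p0,1.],loss="soft_l1"); print(r.x.round(4),r.fun.reshape(-1,2).round(1).tolist())
    r=least_squares(lambda p:f([*p,1.]),p0,loss="soft_l1"); print(r.x.round(4),np.abs(r.fun).max());return r.x
a=np.radians(35);cx,cz=.075*np.cos(a),.075*np.sin(a)
RL,RR,FR,FL=[cx,.07,.075+cz],[cx,-.07,.075+cz],[-cx,-.07,.075-cz],[-cx,.07,.075-cz]
ctl=fit([(T(62,25,180,178),RL),(T(207,13,180,178),RR),(T(217,165,180,178),FR),(T(80,172,180,178),FL),
 (S(143,190,225,145),FR),(S(270,165,225,145),RR),(S(340,75,225,145),RL)],[.6,.15,.1])
lamp=fit([(T(110,48,255,170),[.1,.08,.012]),(T(85,240,255,170),[-.1,.08,.012]),(T(240,263,255,170),[-.1,-.08,.012]),
 (S(25,155,175,215),[-.1,-.08,.012]),(S(370,170,175,215),[.1,.08,.012])],[.6,-.15,-.1])
ball,e=tri(np.array([194.6,167]),np.array([304,221.2]));print("ball",ball,e)
c,s=np.cos(lamp[2]),np.sin(lamp[2]);h=np.array([lamp[0]+.085*c,lamp[1]+.085*s,.18]);d=ball-h
print("hinge",h,"local",c*d[0]+s*d[1],-s*d[0]+c*d[1],d[2],"r",np.linalg.norm(d),"tilt",np.arctan2(d[2],-(c*d[0]+s*d[1])))
ck=np.array([np.cos(ctl[2]),np.sin(ctl[2]),0]);ax=-np.sin(a)*ck+np.array([0,0,np.cos(a)])
print("knob grip",np.r_[ctl[:2],.075]+.031*ax,"axis",ax)
print("front proj disc",proj("top",np.r_[ctl[:2],.075]+.009*ax),proj("scene",np.r_[ctl[:2],.075]+.009*ax))
for nm,u,v,z in[("fig",(588-400)/4+255,185/4+170,.05),("glue",407/1.5625,238/1.5625,.08)]:print(nm,plane("top",u,v,z))
E
python3 fit.py
```

```text
[0.5705 0.1725 0.0414 0.9876] [[-0.1, 1.4], [-0.0, 2.9], [-0.1, -0.6], [-0.7, -0.9], [-2.2, 1.5], [0.4, 0.6], [0.8, -0.2]]
[0.5706 0.1723 0.0384] 2.5789159000607924
[ 0.5575 -0.1583 -0.1536  0.9823] [[0.2, -0.1], [-0.3, -0.8], [0.0, -0.7], [-0.9, -0.2], [-0.2, -0.6]]
[ 0.5571 -0.159  -0.1551] 1.875424415381957
ball [ 0.47205201 -0.14204076  0.28640735] 0.5677457486985134
hinge [ 0.64109015 -0.17207744  0.18      ] local -0.1716488993807565 0.003570711252536298 0.10640734947524866 r 0.2019866794118408 tilt 0.5549327358013365
knob grip [0.55283563 0.17161893 0.10039371] axis [-0.5731535  -0.02202248  0.81915204]
front proj disc [215.03159197 203.40056812] [283.32336559 176.43058756]
fig [ 0.51894725 -0.16648486  0.05      ]
glue [ 0.77158055 -0.00452023  0.08      ]
```

The large box fits the given size (scale 0.99), so it's the control meant. The ball comes out at r = 0.202 m and tilt 0.55, which is consistent. Next I'll move above the ball.

>>> jog_arm(turn=[[0, 0, -0.07], [0, 0, -0.07], [0, 0, 0], [0, 0, 0], [0, 0, 0], [0, 0, 0], [0, 0, 0], [0, 0, 0], [0, 0, 0], [0, 0, 0], [0, 0, 0], [0, 0, 0], [0, 0, 0], [0, 0, 0], [0, 0, 0], [0, 0, 0], [0, 0, 0], [0, 0, 0], [0, 0, 0], [0, 0, 0]], delta_pos=[[0, 0, -0.01], [0, 0, -0.01], [-0.02, -0.019, -0.006], [-0.02, -0.019, -0.006], [-0.02, -0.019, -0.006], [-0.02, -0.019, -0.006], [-0.02, -0.019, -0.006], [-0.02, -0.019, -0.006], [-0.02, -0.019, -0.006], [-0.02, -0.019, -0.006], [-0.02, -0.019, -0.006], [-0.02, -0.019, -0.006], [-0.02, -0.019, -0.006], [-0.02, -0.019, -0.006], [-0.02, -0.019, -0.006], [-0.02, -0.019, -0.006], [-0.02, -0.019, -0.006], [-0.02, -0.019, -0.006], [-0.02, -0.019, -0.006], [-0.02, -0.019, -0.006]], gripper=[0.085, 0.085, 0.085, 0.085, 0.085, 0.085, 0.085, 0.085, 0.085, 0.085, 0.085, 0.085, 0.085, 0.085, 0.085, 0.085, 0.085, 0.085, 0.085, 0.085], grip_force=30)

```text
time: 1.77
tool_pos: [0.4995, 0.2511, 0.3777]
tcp_rot: [-0.243, -3.131, 0.001]
wrist_force: [0.9, 0.3, -0.4]
width: 0.995
grip_force: 0.0
```

>>> jog_arm(turn=[[0, 0, 0], [0, 0, 0], [0, 0, 0], [0, 0, 0], [0, 0, 0], [0, 0, 0], [0, 0, 0], [0, 0, 0], [0, 0, 0], [0, 0, 0], [0, 0, 0], [0, 0, 0], [0, 0, 0], [0, 0, 0], [0, 0, 0], [0, 0, 0]], delta_pos=[[-0.0024, -0.028, 0.001], [-0.0024, -0.028, 0.001], [-0.0024, -0.028, 0.001], [-0.0024, -0.028, 0.001], [-0.0024, -0.028, 0.001], [-0.0024, -0.028, 0.001], [-0.0024, -0.028, 0.001], [-0.0024, -0.028, 0.001], [-0.0024, -0.028, 0.001], [-0.0024, -0.028, 0.001], [-0.0024, -0.028, 0.001], [-0.0024, -0.028, 0.001], [-0.0024, -0.028, 0.001], [-0.0024, -0.028, 0.001], [0, 0, 0], [0, 0, 0]], gripper=[0.085, 0.085, 0.085, 0.085, 0.085, 0.085, 0.085, 0.085, 0.085, 0.085, 0.085, 0.085, 0.085, 0.085, 0.085, 0.085])

```text
time: 3.1
tool_pos: [0.4713, -0.1411, 0.3633]
tcp_rot: [-0.248, -3.131, -0.001]
wrist_force: [-0.9, 0.2, 0.0]
width: 0.987
grip_force: 0.0
```

```bash
python3 - <<'E'
from h import *
import cv2
from workcell import read_state
im=vision.read_camera("scene"); p=read_state()["tool_pos"];print(p,proj("scene",p))
im2=vision.read_camera("top");print(proj("top",p))
a=cv2.resize(im[90:240,130:255],(500,600)); cv2.imwrite("pics/near.png",a[:,:,::-1])
E
```

```text
[ 0.47151236 -0.14016869  0.36342513] [190.79907278 140.80119461]
[305.93669908 217.72325975]
```

View pics/near.png

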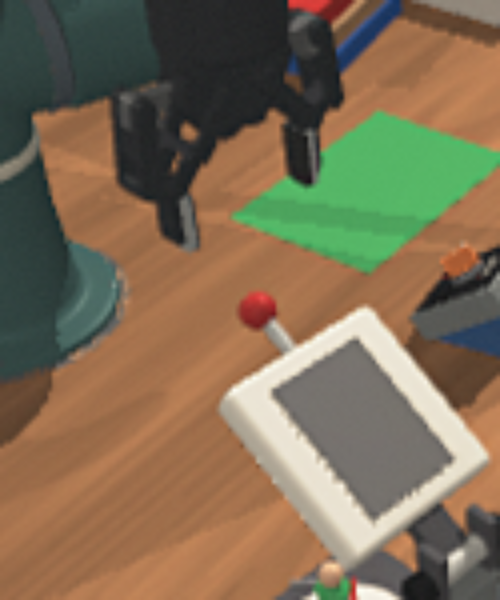

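The gripper sits over the red ball, which is at raw (194.5,167.5), with one finger on each side. I'll descend and pinch.

>>> jog_arm(turn=[[0, 0, 0], [0, 0, 0], [0, 0, 0], [0, 0, 0], [0, 0, 0], [0, 0, 0], [0, 0, 0], [0, 0, 0], [0, 0, 0], [0, 0, 0], [0, 0, 0], [0, 0, 0], [0, 0, 0], [0, 0, 0]], delta_pos=[[0, -0.001, 0.02], [0, 0, 0.02], [0, 0, 0.02], [0, 0, 0.017], [0, 0, 0], [0, 0, 0], [0, 0, 0], [0, 0, 0], [0, 0, 0], [0, 0, 0], [0, 0, 0], [0, 0, 0], [0, 0, 0], [0, 0, 0]], gripper=[0.085, 0.085, 0.085, 0.085, 0.085, 0.015, 0.015, 0.015, 0.015, 0.015, 0.015, 0.015, 0.015, 0.015], grip_force=30)

```text
time: 4.37
tool_pos: [0.4719, -0.1429, 0.2884]
tcp_rot: [0.243, 3.131, -0.006]
wrist_force: [-1.2, -4.8, 2.5]
width: 0.255
grip_force: 29.2
```

>>> jog_arm(turn=[[0, 0, 0], [0, 0, 0], [0, 0, 0], [0, 0, 0], [0, 0, 0], [0, 0, 0], [0, 0, 0], [0, 0, 0], [0, 0, 0], [0, 0, 0], [0, 0, 0], [0, 0, 0]], delta_pos=[[0.0056, 0, 0.0095], [0.005, 0, 0.0099], [0.0044, 0, 0.0102], [0.004, 0, 0.0104], [0.0034, 0, 0.0106], [0.0027, 0, 0.0108], [0.0021, 0, 0.0109], [0.0015, 0, 0.0109], [0.0009, 0, 0.0111], [0.0003, 0, 0.0111], [0, 0, 0], [0, 0, 0]], gripper=[0.015, 0.015, 0.015, 0.015, 0.015, 0.015, 0.015, 0.015, 0.015, 0.015, 0.015, 0.015])

```text
time: 5.37
tool_pos: [0.4422, -0.1378, 0.1808]
tcp_rot: [0.243, 3.131, -0.004]
wrist_force: [0.5, -6.6, -3.8]
width: 0.256
grip_force: 29.6
```

```bash
python3 - <<'E'
from h import *
import cv2
from workcell import read_state
im=vision.read_camera("scene"); s=read_state();print(s["tool_pos"],s["wrist_force"],s["width"])
im2=vision.read_camera("top")
B=[.4435,-.1412,.18];print("level ball",proj("scene",B),proj("top",B))
a=np.hstack([cv2.resize(im[130:280,160:260],(400,600)),cv2.resize(im2[160:260,260:327],(400,600))]); cv2.imwrite("pics/near2.png",a[:,:,::-1])
E
```

```text
[ 0.442122   -0.1378753   0.18097964] [ 0.31400391 -5.94877766 -2.42869962] 0.25616603338935356
level ball [190.41348885 194.301906  ] [299.76629578 232.44633957]
```

View pics/near2.png

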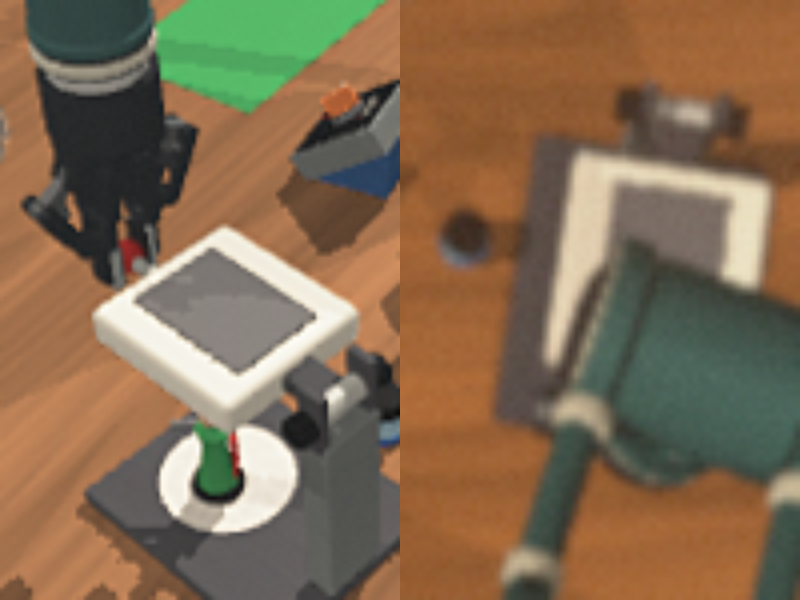

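The head now looks level: the ball is at raw (193,194), against a predicted (190,194). I'll release it and lift away.

>>> jog_arm(turn=[[0, 0, 0], [0, 0, 0], [0, 0, 0], [0, 0, 0], [0, 0, 0], [0, 0, 0], [0, 0, 0], [0, 0, 0], [0, 0, 0], [0, 0, 0], [0, 0, 0], [0, 0, 0], [0, 0, 0]], delta_pos=[[0, 0, 0], [0, 0, 0], [0, 0, 0], [0, 0, 0], [0, 0, 0], [0, 0, 0], [0, 0, 0], [0, 0, -0.02], [0, 0, -0.02], [0, 0, -0.03], [0, 0, -0.03], [0, 0, -0.02], [0, 0, 0]], gripper=[0.085, 0.085, 0.085, 0.085, 0.085, 0.085, 0.085, 0.085, 0.085, 0.085, 0.085, 0.085, 0.085])

```text
time: 6.55
tool_pos: [0.4448, -0.1373, 0.3074]
tcp_rot: [0.242, 3.123, -0.004]
wrist_force: [0.4, -0.3, 1.3]
width: 0.998
grip_force: 0.0
```

```bash
cat > knob.py <<'E'
from h import *
from workcell import read_state
from scipy.spatial.transform import Rotation as Ro
s=read_state();R=Ro.from_rotvec(s["tcp_rot"]);p=s["tool_pos"]
a=np.radians(35);yaw=.045;ck=np.array([np.cos(yaw),np.sin(yaw),0]);ez=np.array([0,0,1.])
ax=-np.sin(a)*ck+np.cos(a)*ez; up=np.cos(a)*ck+np.sin(a)*ez; left=np.cross(ez,ck)
K=np.array([.5706,.1723,.075])
ptr=np.cos(.6)*up+np.sin(.6)*left; z=-ax
y=-np.cross(ptr,z); y=y if y[1]>0 else -y
G=Ro.from_matrix(np.c_[np.cross(y,z),y,z])
for d in(.12,.034):
    t=K+d*ax;print(d,"pos",t.round(4),"shift in current tool axes",R.inv().apply(t-p).round(4),"in goal axes",G.inv().apply(t-p).round(4))
rv=(R.inv()*G).as_rotvec();print("turn tool",rv.round(4),np.linalg.norm(rv),s["tool_pos"],s["time"])
E
python3 knob.py; python3 - <<'E'
import sys;sys.path.insert(0,'.')
from h import *
import cv2
im=vision.read_camera("top");cv2.imwrite("pics/lvl.png",cv2.resize(im[150:270,170:330],(800,600),interpolation=cv2.INTER_CUBIC)[:,:,::-1])
E
```

```text
0.12 pos [0.5018 0.1692 0.1733] shift in current tool axes [-0.0078  0.3119  0.1336] in goal axes [-0.1558  0.2613  0.1505]
0.034 pos [0.5511 0.1714 0.1029] shift in current tool axes [-0.0555  0.3218  0.2045] in goal axes [-0.1558  0.2613  0.2365]
turn tool [ 0.1192 -0.6062 -0.7738] 0.9901359997355365 [ 0.44480614 -0.13731266  0.30741802] 6.55
```

View pics/lvl.png

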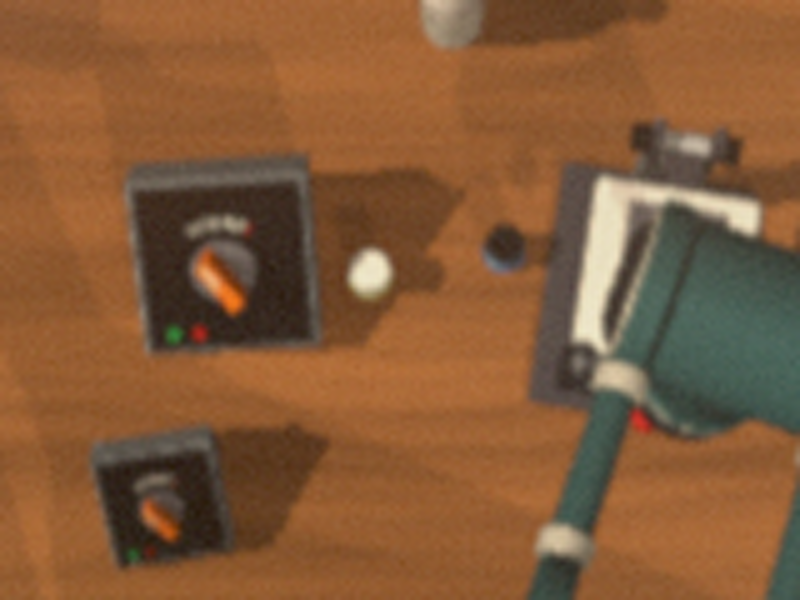

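The head stayed level, and the knob is at crop (220,275) of the large box with its pointer to the left. I'll travel over it and align.

>>> jog_arm(turn=[[0, 0, 0], [0, 0, 0], [0, 0, 0], [0, 0, 0], [0, 0, 0], [0, 0, 0], [0, 0, 0], [0, 0, 0], [0, 0, 0], [0, 0, 0], [0.012, -0.0606, -0.0774], [0.012, -0.0606, -0.0774], [0.012, -0.0606, -0.0774], [0.012, -0.0606, -0.0774], [0.012, -0.0606, -0.0774], [0.012, -0.0606, -0.0774], [0.012, -0.0606, -0.0774], [0.012, -0.0606, -0.0774], [0.012, -0.0606, -0.0774], [0.012, -0.0606, -0.0774]], delta_pos=[[0, 0.031, 0], [0, 0.031, 0], [0, 0.031, 0], [0, 0.031, 0], [0, 0.031, 0], [0, 0.031, 0], [0, 0.031, 0], [0, 0.031, 0], [0, 0.031, 0], [0, 0.031, 0], [0, 0, 0], [0, 0, 0], [0, 0, 0], [0, 0, 0], [0, 0, 0], [0, 0, 0], [0, 0, 0], [0, 0, 0], [0, 0, 0], [0, 0, 0]], gripper=[0.085, 0.085, 0.085, 0.085, 0.085, 0.085, 0.085, 0.085, 0.085, 0.085, 0.085, 0.085, 0.085, 0.085, 0.085, 0.085, 0.085, 0.085, 0.085, 0.085])

```text
time: 8.27
tool_pos: [0.489, 0.17, 0.2996]
tcp_rot: [-0.814, 2.42, -0.215]
wrist_force: [-0.0, -0.3, -0.2]
width: 0.993
grip_force: 0.0
```

```bash
python3 knob.py
```

```text
0.12 pos [0.5018 0.1692 0.1733] shift in current tool axes [0.0511 0.0332 0.1113] in goal axes [0.0518 0.0339 0.1108]
0.034 pos [0.5511 0.1714 0.1029] shift in current tool axes [0.0506 0.0325 0.1973] in goal axes [0.0518 0.0339 0.1968]
turn tool [ 0.0075 -0.0056  0.0032] 0.009886681709634483 [0.48895075 0.16995957 0.29956127] 8.2667
```

>>> jog_arm(turn=[[0.007, -0.006, 0.003], [0, 0, 0], [0, 0, 0], [0, 0, 0], [0, 0, 0], [0, 0, 0], [0, 0, 0]], delta_pos=[[0.01, 0.0065, 0.0225], [0.01, 0.0065, 0.0225], [0.01, 0.0065, 0.0225], [0.01, 0.0065, 0.0225], [0.0115, 0.0075, 0.0205], [0, 0, 0], [0, 0, 0]], gripper=[0.085, 0.085, 0.085, 0.085, 0.085, 0.085, 0.085])

```text
time: 8.85
tool_pos: [0.5006, 0.1684, 0.1724]
tcp_rot: [-0.804, 2.422, -0.219]
wrist_force: [0.4, -0.3, 0.7]
width: 0.996
grip_force: 0.0
```

```bash
python3 knob.py; python3 - <<'E'
from h import *
import cv2
im=vision.read_camera("scene");im2=vision.read_camera("top")
cv2.imwrite("pics/kn.png",np.hstack([cv2.resize(im[110:230,230:310],(400,600)),cv2.resize(im2[150:270,180:260],(400,600))])[:,:,::-1])
E
```

```text
0.12 pos [0.5018 0.1692 0.1733] shift in current tool axes [-0.0017 -0.0002 -0.    ] in goal axes [-0.0017 -0.0002 -0.    ]
0.034 pos [0.5511 0.1714 0.1029] shift in current tool axes [-0.0022 -0.0004  0.086 ] in goal axes [-0.0017 -0.0002  0.086 ]
turn tool [ 0.0018 -0.0063 -0.0032] 0.007274588721686028 [0.50063294 0.16837777 0.17239378] 8.85
```

View pics/kn.png

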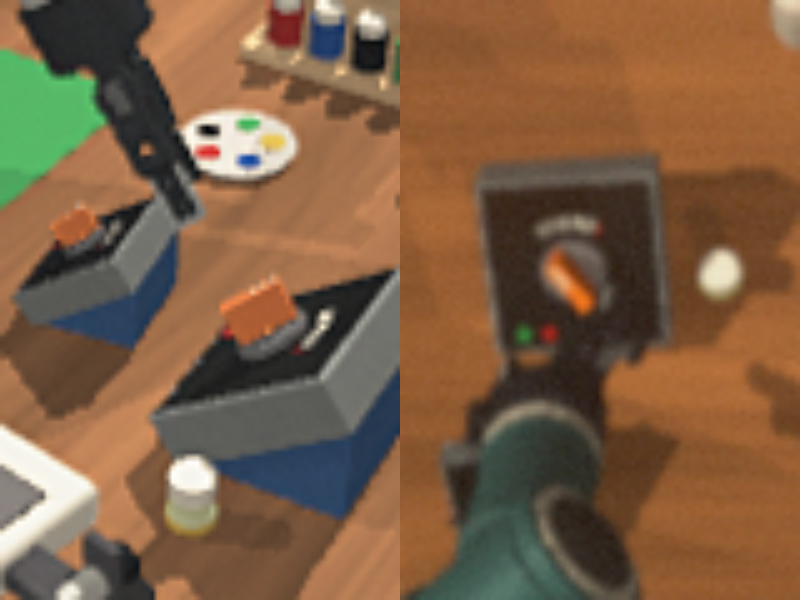

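The gripper is aligned with the knob axis, one finger on each side of the bar at left crop (260,310). I'll advance along the axis and close.

>>> jog_arm(turn=[[0, 0, 0], [0, 0, 0], [0, 0, 0], [0, 0, 0], [0, 0, 0], [0, 0, 0], [0, 0, 0], [0, 0, 0], [0, 0, 0], [0, 0, 0], [0, 0, 0], [0, 0, 0], [0, 0, 0], [0, 0, 0], [0, 0, 0], [0, 0, 0]], delta_pos=[[-0.002, 0, 0.015], [0, 0, 0.015], [0, 0, 0.015], [0, 0, 0.015], [0, 0, 0.015], [0, 0, 0.01], [0, 0, 0], [0, 0, 0], [0, 0, 0], [0, 0, 0], [0, 0, 0], [0, 0, 0], [0, 0, 0], [0, 0, 0], [0, 0, 0], [0, 0, 0]], gripper=[0.085, 0.085, 0.085, 0.085, 0.085, 0.085, 0.085, 0.005, 0.005, 0.005, 0.005, 0.005, 0.005, 0.005, 0.005, 0.005], grip_force=45)

```text
time: 10.28
tool_pos: [0.5509, 0.1764, 0.1069]
tcp_rot: [-0.803, 2.413, -0.21]
wrist_force: [-19.6, 15.9, 8.6]
width: 0.137
grip_force: 43.8
```

```bash
python3 knob.py; python3 - <<'E'
from workcell import read_state
from scipy.spatial.transform import Rotation as Ro
s=read_state();R=Ro.from_rotvec(s["tcp_rot"]).inv();print(R.apply(s["wrist_force"]).round(1),R.apply(s["torque"]).round(2))
E
```

```text
0.12 pos [0.5018 0.1692 0.1733] shift in current tool axes [ 0.0043 -0.0024 -0.0827] in goal axes [ 0.0047 -0.0028 -0.0827]
0.034 pos [0.5511 0.1714 0.1029] shift in current tool axes [ 0.0047 -0.0029  0.0033] in goal axes [ 0.0047 -0.0028  0.0033]
turn tool [ 0.0053  0.0046 -0.0044] 0.008297507986290031 [0.55086769 0.17639617 0.10685556] 10.2833
[ -0.8  19.9 -17.8] [-3.5   0.12  0.05]
```

The bar is gripped, but there is side load, so I'll relieve it.

>>> jog_arm(turn=[[0, 0, 0], [0, 0, 0], [0, 0, 0]], delta_pos=[[0.001, 0.0015, -0.0015], [0.002, 0.0015, -0.0015], [0, 0, 0]], gripper=[0.005, 0.005, 0.005])

```text
time: 10.53
tool_pos: [0.5492, 0.1763, 0.1074]
tcp_rot: [-0.804, 2.41, -0.211]
wrist_force: [21.2, 11.8, -20.9]
width: 0.142
grip_force: 47.4
```

```bash
cat > f.py <<'E'
from workcell import read_state
from scipy.spatial.transform import Rotation as Ro
s=read_state();R=Ro.from_rotvec(s["tcp_rot"]).inv();print(R.apply(s["wrist_force"]).round(1),R.apply(s["torque"]).round(2),s["q"])
E
python3 f.py;python3 knob.py
```

```text
[-10.7   5.6  29.7] [-1.28 -1.27  0.03] [ 0.36842699 -0.0345219   2.35604867 -0.6703231   0.2888709  -1.25049529]
0.12 pos [0.5018 0.1692 0.1733] shift in current tool axes [ 0.0033 -0.0031 -0.0814] in goal axes [ 0.0038 -0.0034 -0.0813]
0.034 pos [0.5511 0.1714 0.1029] shift in current tool axes [ 0.0038 -0.0034  0.0046] in goal axes [ 0.0038 -0.0034  0.0047]
turn tool [ 0.0035  0.0066 -0.0034] 0.008182923364823094 [0.54922519 0.17630992 0.10738853] 10.5333
```

>>> jog_arm(turn=[[0, 0, 0], [0, 0, 0.06], [0, 0, 0.06], [0, 0, 0.06], [0, 0, 0.06], [0, 0, 0.06], [0, 0, 0]], delta_pos=[[-0.002, 0.0005, 0.0018], [0, 0, 0], [0, 0, 0], [0, 0, 0], [0, 0, 0], [0, 0, 0], [0, 0, 0]], gripper=[0.005, 0.005, 0.005, 0.005, 0.005, 0.005, 0.005])

```text
time: 11.12
tool_pos: [0.5501, 0.1756, 0.1075]
tcp_rot: [-0.427, 2.496, -0.098]
wrist_force: [-4.0, 2.5, 5.3]
width: 0.141
grip_force: 52.6
```

```bash
python3 f.py;python3 knob.py
```

```text
[-0.6  2.6 -6.6] [-0.45  0.32 -0.05] [ 0.36977791 -0.03208487  2.35266051 -0.67616085  0.29569381 -0.94132747]
0.12 pos [0.5018 0.1692 0.1733] shift in current tool axes [ 0.0029 -0.0034 -0.0817] in goal axes [ 0.004  -0.0024 -0.0817]
0.034 pos [0.5511 0.1714 0.1029] shift in current tool axes [ 0.0031 -0.0035  0.0043] in goal axes [ 0.004  -0.0024  0.0043]
turn tool [ 3.000e-04  1.900e-03 -3.061e-01] 0.3060836528687938 [0.55008173 0.17557478 0.10745835] 11.1167
```

Forces are low. I'll turn on towards the stop.

>>> jog_arm(turn=[[0, 0, 0.08], [0, 0, 0.08], [0, 0, 0.08], [0, 0, 0.08], [0, 0, 0.08], [0, 0, 0.08], [0, 0, 0]], delta_pos=[[0, 0, 0], [0, 0, 0], [0, 0, 0], [0, 0, 0], [0, 0, 0], [0, 0, 0], [0, 0, 0]], gripper=[0.005, 0.005, 0.005, 0.005, 0.005, 0.005, 0.005])

```text
time: 11.7
tool_pos: [0.5502, 0.1741, 0.1075]
tcp_rot: [0.179, 2.526, 0.09]
wrist_force: [-2.1, -3.9, 6.4]
width: 0.142
grip_force: 52.8
```

```bash
python3 f.py;python3 knob.py
```

```text
[-2.4 -3.5 -6.5] [ 0.66  0.09 -0.11] [ 0.3683017  -0.03232559  2.35243735 -0.67736466  0.29831557 -0.46129728]
0.12 pos [0.5018 0.1692 0.1733] shift in current tool axes [ 0.0014 -0.0031 -0.0817] in goal axes [ 0.0032 -0.0011 -0.0817]
0.034 pos [0.5511 0.1714 0.1029] shift in current tool axes [ 0.0015 -0.003   0.0043] in goal axes [ 0.0032 -0.0011  0.0043]
turn tool [-2.100e-03  3.000e-04 -7.863e-01] 0.786254218726345 [0.55019286 0.17405512 0.10748374] 11.7
```

>>> jog_arm(turn=[[0, 0, 0.08], [0, 0, 0.08], [0, 0, 0.08], [0, 0, 0.08], [0, 0, 0.06], [0, 0, 0], [0, 0, 0]], delta_pos=[[0, 0, 0], [0, 0, 0], [0, 0, 0], [0, 0, 0], [0, 0, 0], [0, 0, 0], [0, 0, 0]], gripper=[0.005, 0.005, 0.005, 0.005, 0.005, 0.005, 0.005])

```text
time: 12.28
tool_pos: [0.5498, 0.1729, 0.1072]
tcp_rot: [0.654, 2.463, 0.235]
wrist_force: [-3.8, -9.2, 8.0]
width: 0.137
grip_force: 53.1
```

```bash
python3 f.py;python3 knob.py
```

```text
[-5.8 -7.1 -8.9] [ 1.11 -0.42 -0.1 ] [ 0.36747592 -0.03262178  2.35286734 -0.67780277  0.30036963 -0.08457292]
0.12 pos [0.5018 0.1692 0.1733] shift in current tool axes [ 0.0003 -0.0024 -0.0817] in goal axes [ 0.0021 -0.0005 -0.0818]
0.034 pos [0.5511 0.1714 0.1029] shift in current tool axes [ 0.0004 -0.0021  0.0043] in goal axes [ 0.0021 -0.0005  0.0042]
turn tool [-4.3000e-03 -7.0000e-04 -1.1632e+00] 1.1632176799377245 [0.54983132 0.17293701 0.10718652] 12.2833
```

>>> jog_arm(turn=[[0, 0, 0.04], [0, 0, 0.03], [0, 0, 0], [0, 0, 0]], delta_pos=[[0, 0, 0], [0, 0, 0], [0, 0, 0], [0, 0, 0]], gripper=[0.005, 0.005, 0.005, 0.005])

```text
time: 12.62
tool_pos: [0.5497, 0.1728, 0.1071]
tcp_rot: [0.738, 2.443, 0.261]
wrist_force: [-3.5, -8.4, 8.9]
width: 0.138
grip_force: 54.3
```

```bash
python3 f.py;python3 knob.py
```

```text
[-6.4 -5.5 -9.5] [ 1.17 -0.59 -0.69] [ 0.36754095 -0.03263789  2.35307586 -0.67899053  0.30073463 -0.01589583]
0.12 pos [0.5018 0.1692 0.1733] shift in current tool axes [ 0.0001 -0.0023 -0.0818] in goal axes [ 0.0019 -0.0004 -0.0818]
0.034 pos [0.5511 0.1714 0.1029] shift in current tool axes [ 0.0003 -0.0019  0.0042] in goal axes [ 0.0019 -0.0004  0.0042]
turn tool [-4.9000e-03 -6.0000e-04 -1.2307e+00] 1.2306725240348344 [0.54971784 0.17275976 0.10708436] 12.6167
```

The torque jumped to 0.69 N m, so the knob is at its stop. I'll open the gripper, let the knob spring back and retreat along the axis.

>>> jog_arm(turn=[[0, 0, 0], [0, 0, 0], [0, 0, 0], [0, 0, 0], [0, 0, 0], [0, 0, 0], [0, 0, 0], [0, 0, 0], [0, 0, 0], [0, 0, 0], [0, 0, 0], [0, 0, 0], [0, 0, 0], [0, 0, 0], [0, 0, 0]], delta_pos=[[0, 0, 0], [0, 0, 0], [0, 0, 0], [0, 0, 0], [0, 0, 0], [0, 0, 0], [0, 0, 0], [0, 0, 0], [0, 0, -0.015], [0, 0, -0.025], [0, 0, -0.03], [0, 0, -0.03], [0, 0, -0.02], [0, 0, 0], [0, 0, 0]], gripper=[0.085, 0.085, 0.085, 0.085, 0.085, 0.085, 0.085, 0.085, 0.085, 0.085, 0.085, 0.085, 0.085, 0.085, 0.085])

```text
time: 13.87
tool_pos: [0.4815, 0.1723, 0.2065]
tcp_rot: [0.741, 2.44, 0.271]
wrist_force: [0.7, 0.4, -1.0]
width: 0.993
grip_force: 0.0
```

```bash
python3 f.py; python3 - <<'E'
from h import *
import cv2
im=vision.read_camera("scene");im2=vision.read_camera("top")
cv2.imwrite("pics/end.png",np.hstack([cv2.resize(im[130:300,170:310],(400,486)),cv2.resize(im2[140:261,220:320],(400,486)) if 0 else cv2.resize(im2[150:280,190:297],(400,486))])[:,:,::-1])
E
```

```text
[0.2 0.3 1.3] [ 0.19  0.25 -0.03] [ 0.43543245 -0.33725809  2.38192582 -0.42338813  0.55933323 -0.24657985]
```

View pics/end.png

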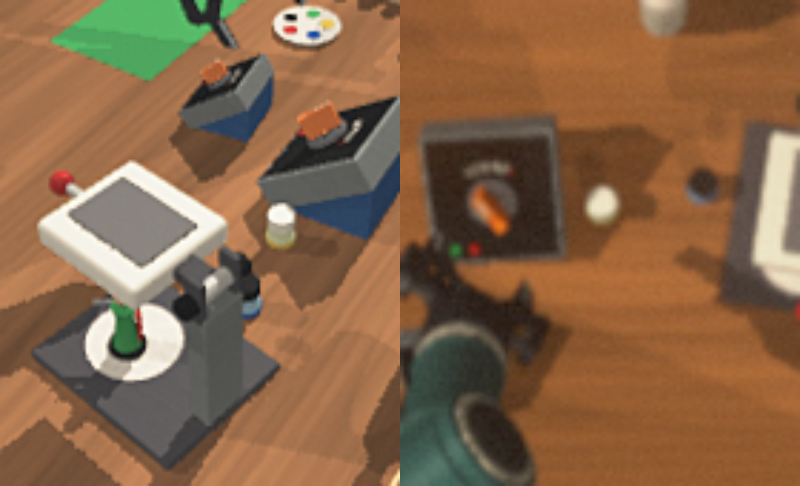

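The head is level, with the ball at raw (191,194) against a predicted (190,194). The knob is back at rest, the figurine stands undisturbed and the gripper is clear.

```bash
python3 -c "
from workcell import ticket
print(ticket.finish_job())"
```

```text
the job is handed in; nothing more can be done
None
```

I handed in the job at about 14 s of the 54 s allowed; no verdict came back. The lamp head is level, the knob went to its stop and sprang back, and the last picture showed the figurine and the things in view in place.

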